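# Turn the bench flag to green

### The job

The run marked by the flag stand with the blue base is finished: push its flag with the fingertips up and right over its pivot, and press it down flat on the rest at the other side so that it shows its green face. Only push the flag: do not squeeze or strike it hard, and do not lift, tip or shove its stand. Leave the flag on the yellow stand showing red and do not disturb the other things on the bench.

Things in the scene. Friction and masses are not known exactly. Their poses are not given: they have to be found in the camera images.
- blue_stand: flag stand with a blue base plate 110 mm (its x) by 200 mm (its y), 14 mm high; about 1.4 kg, loose on rubber feet. Origin under the base's centre, z up; turned under 30 degrees, so its y points roughly to the robot's left. Posts at x = -42 and +42 mm (8 x 24 mm, 87 mm high) carry the flag's axle. Rests 40 mm wide at y = +78 and -78 mm, tops 72 mm above the bench
- blue_flag (a joint): turn of the blue stand's flag, rad: 0 = level on the rest at the stand's +y side, red face (white bar) up; 1.57 = upright; 3.14 = level on the -y rest, green face (white disc) up, end stop. Starts at 0 to 0.25. Stiff pivot (0.06 N m friction, 0.03 N m weight): the flag stays at any angle and does not fall by itself
- blue_flag_hinge (a point): middle of the blue stand's flag axle, which runs along the stand's x, 75 mm above the bench, over the stand's origin; hub 14 mm thick
- blue_flag_end (a point): middle of the free edge of the blue stand's flag, 92 mm from the axle. The flag is a plate 66 mm wide (along the axle) and 6 mm thick; once it is raised, it can be pushed on over the top from its +y side and then pressed down
- blue_flag_tab (a point): tip of the white thumb tab of the blue stand's flag that points up at the start: 40 mm from the axle, 40 mm wide along it, 5 mm thick (7 at the tip), square to the plate on its red side; a like tab is on the green side, pointing down. Pushing it toward the stand's -y with 2 to 3 N raises the flag by about 60 degrees
- yellow_stand: flag stand with a yellow base plate 110 mm (its x) by 200 mm (its y), 14 mm high; about 1.4 kg, loose on rubber feet. Origin under the base's centre, z up; turned under 30 degrees, so its y points roughly to the robot's left. Posts at x = -42 and +42 mm (8 x 24 mm, 87 mm high) carry the flag's axle. Rests 40 mm wide at y = +78 and -78 mm, tops 72 mm above the bench
- yellow_flag (a joint): turn of the yellow stand's flag, rad: 0 = level on the rest at the stand's +y side, red face (white bar) up; 1.57 = upright; 3.14 = level on the -y rest, green face (white disc) up, end stop. Starts at 0 to 0.25. Stiff pivot (0.06 N m friction, 0.03 N m weight): the flag stays at any angle and does not fall by itself
- yellow_flag_hinge (a point): middle of the yellow stand's flag axle, which runs along the stand's x, 75 mm above the bench, over the stand's origin; hub 14 mm thick
- yellow_flag_end (a point): middle of the free edge of the yellow stand's flag, 92 mm from the axle. The flag is a plate 66 mm wide (along the axle) and 6 mm thick; once it is raised, it can be pushed on over the top from its +y side and then pressed down
- yellow_flag_tab (a point): tip of the white thumb tab of the yellow stand's flag that points up at the start: 40 mm from the axle, 40 mm wide along it, 5 mm thick (7 at the tip), square to the plate on its red side; a like tab is on the green side, pointing down. Pushing it toward the stand's -y with 2 to 3 N raises the flag by about 60 degrees
- orange_cap: orange screw cap lying on the bench, 53 mm across, 24 mm high; origin under its centre; loose bystander
- weighing_bottle: low glass weighing bottle with lid, 42 mm across, 44 mm high; origin under its centre; loose bystander
- timer: small bench timer, 62 x 62 x 22 mm; origin under its centre. It lies near the tall solid wall pillar at the left (x 0.33 to 0.75, y 0.23 to 0.50, higher than the arm), which the arm must swing past; loose bystander
- salt_jar: clear jar of white salt with an orange cap, 68 mm across, 105 mm high; origin under its centre; loose bystander
- tape_roll: roll of paper tape lying flat, 66 mm across, 18 mm high; origin under its centre; loose bystander

How it is judged (in metres and radians):
On the way:
1. the blue stand's flag has been pushed past upright (value of joint blue_flag above 1.65 rad), for 0.05 s.
At the end, for the whole second after the job is handed in: The blue stand's flag lies green face up on its far rest (within 0.08 rad of its stop), at rest; the yellow stand's flag is still red up (below 0.4 rad); both stands are upright (0.05 rad), at rest and within 30 mm of where they stood; every bystander is within 30 mm of its place (value of joint blue_flag above 3.06 rad and velocity of joint blue_flag below 0.05 rad/s and value of joint yellow_flag below 0.4 rad and distance of each of blue_stand, yellow_stand, orange_cap, weighing_bottle, timer, salt_jar, tape_roll from where it was at the start of the episode below 0.03 m and angle between each of blue_stand, yellow_stand's own z axis and vertical below 0.05 rad and linear speed of each of blue_stand, yellow_stand below 0.02 m/s); the robot touches nothing.
It fails at once if the blue stand is lifted, tipped or shoved more than 30 mm (distance of blue_stand from where it was at the start of the episode above 0.03 m or height (world z) of blue_stand above 0.008 m or angle between blue_stand's own z axis and vertical above 0.15 rad).
It fails at once if the yellow stand is lifted, tipped or shoved more than 30 mm (distance of yellow_stand from where it was at the start of the episode above 0.03 m or height (world z) of yellow_stand above 0.008 m or angle between yellow_stand's own z axis and vertical above 0.15 rad).
It fails at once if the yellow stand's flag is turned (value of joint yellow_flag above 0.5 rad).
It fails at once if the blue stand or its flag is squeezed or struck with more than 60 N (contact force between the fingers and blue_stand above 60 N).
It fails at once if a bystander is shoved more than 30 mm, or lifted more than 15 mm (distance of any of orange_cap, weighing_bottle, timer, salt_jar, tape_roll from where it was at the start of the episode above 0.03 m or height (world z) of any of orange_cap, weighing_bottle, timer, salt_jar, tape_roll above 0.015 m).
It also fails if it takes over 43 s, if anything falls off the work surface, if the arm or the gripper's body presses on something with over 40 N, if the wrist force passes 120 N, or if a joint passes its speed limit or range.

### The arm

A 7-joint arm with a two-finger parallel gripper is mounted at the origin on a cart in front of the work surface, level with it; the furniture and walls round the work are solid. World frame = base frame: x ahead of the robot, y to its left, z up, the work surface at z = 0. Lengths are in mm, angles in rad, forces in N, time in s.
With the tool pointing down it reaches from about 400 to 925 mm from the base axis. Payload 5.6 kg.
Tool frame: the origin (TCP) lies on the front face of the gripper's body, between the roots of the fingers; the fingertips stand 73 mm ahead of it and the grasp point (between the pads) lies 54 mm ahead of it; z points along the fingers, y is the line along which they close (so a half turn about z gives the same grasp; the last joint's range is limited). The gripper opens to 85 mm and grips with 20 to 120 N. Pads are 22 mm wide; open, the fingers measure 114 mm over their backs; the gripper's body (76 mm by 85 mm) begins 54 mm behind the grasp point. The pads swing forward as they close: fully open they stand 13 mm farther back than shut.
Start: joints at [-1.354, 0.468, -0.012, 1.603, 0.006, 1.071, -0.056], TCP at [167.014, 628.181, 303.89] pointing down, gripper open.
Joint ranges: [-2.53, 2.53], [-0.31, 2.02], [-1.57, 1.55], [0.28, 2.44], [-1.29, 4.43], [0.15, 1.84], [-2.92, 2.92]. Speed limits (rad/s): [2.57, 2.57, 3.14, 3.14, 3.14, 3.14, 3.14].

### API

Orientations are given as a 3x3 rotation matrix whose columns are the frame's x, y, z axes.
In Python, from station import arm, eoat, capture, workorder, sensors gives the robot as it stands. Calls block until the motion is done:
- arm.movep(position, orientation): joint-space move of the TCP to a pose.
- arm.line_to(position, speed=150, attitude=None, f_stop=None): straight line of the TCP; attitude=None keeps the orientation; speed is the mean speed in mm/s. With f_stop (N) it stops when the force on the tool has changed by that much, and returns True; else False.
- arm.move_j(angles): joint-space move.
- eoat.move_gripper(opening): finger opening in mm; the grip force is fixed at half the most; returns when the fingers have stopped.
- arm.wait(seconds).
- arm.ik(position, orientation): joint angles nearest the present ones, or None.
- capture(name): name is "scene" or "top" or "wrist"; returns a dict with "pixels" (480x640x3 uint8, blue, green, red), "z_map" (480x640 float32, mm along the optical axis (not along the pixel's ray), 0 where there is no reading), "camera_matrix" (3x3 intrinsics, pixels), "rvec" (rotation vector, rad) and "tvec" (3), from world to camera coordinates, as OpenCV has them; the wrist camera has in their place "mount" (4x4, takes a point from camera to tool coordinates, whose origin is the TCP and whose axes are the flange's). Camera axes: x right, y down, z forward; pixel columns grow to the right and rows downward; lengths in mm; the calibration is good to about 2 mm. A picture is of the moment at which its call begins: read the wrist's pose just before it.
A pose or a line that the arm cannot do raises arm.IKError and nothing moves.
- workorder.sign_off(): hands the job in; it is judged then, once.
Readings, each from a call of its own:
- sensors.get_t(): time.
- sensors.get_joint_positions(): joint angles.
- sensors.get_dq(): joint speeds.
- sensors.get_joint_efforts(): joint torques, N m.
- sensors.get_tool_pos(): TCP position.
- sensors.get_orientation(): TCP orientation.
- sensors.get_wrist_force(): force on the tool from outside, world axes, zero at the start.
- sensors.get_ft_torque(): the same for the moment, N m.
- sensors.get_width(): finger opening in mm.
- sensors.get_gripper_force(): force on a finger pad.
Only numpy, scipy, OpenCV 4.12 (cv2) and the standard library are available. Lean on these libraries where they do the work, as an engineer would, in place of code of your own. Each camera call takes 0.05 s, during which the arm holds its last target. There are 200 camera calls.

## Working session

There is one attempt and no reset: what is moved stays moved. The work goes in short steps, each a Python script; the robot and the scene stay as the last script left them, time stands still between calls to the robot, and variables do not carry over. Pictures are saved under pics/ and viewed, at most 10 in all, crops included, and the job is handed in when it is done.

```bash
mkdir -p pics; ls
python3 - <<'E'
from station import *
import cv2,pickle
d={n:capture(n) for n in("scene","top")}
pickle.dump(d,open("d0.pkl","wb"))
for n in d: cv2.imwrite(f"pics/{n}0.png",d[n]["pixels"])
from station import sensors
print(sensors.get_t(),sensors.get_tool_pos(),sensors.get_orientation())
E
```

```text
pics
0.1 [166.93197706 627.7870939  303.02214709] [[-9.66423506e-01  2.56954287e-01 -3.19109343e-04]
 [ 2.56954464e-01  9.66422185e-01 -1.60096294e-03]
 [-1.02979942e-04 -1.62920479e-03 -9.99998668e-01]]
```

View pics/scene0.png

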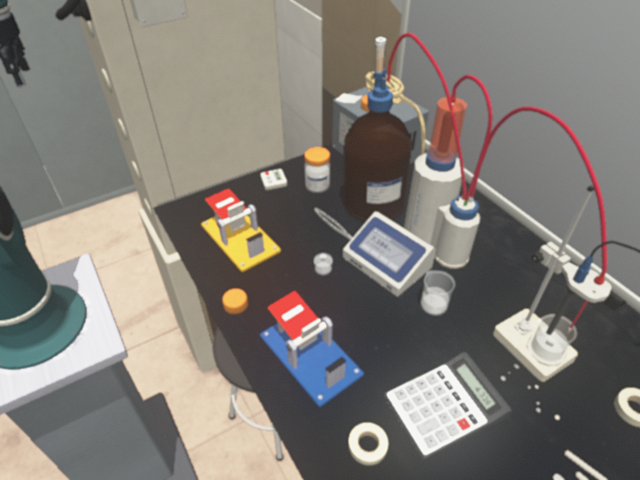

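View pics/top0.png

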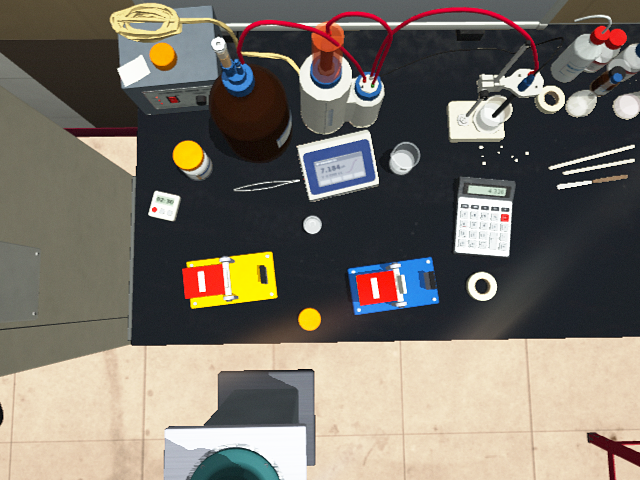

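Run:
```python
import pickle,cv2,numpy as np
from station import *
d=pickle.load(open("d0.pkl","rb"))["top"]
K=d["camera_matrix"];R=cv2.Rodrigues(np.array(d["rvec"],float))[0];t=np.array(d["tvec"],float).ravel()
img=d["pixels"]; Z=d["z_map"]
def plane(uv,z):
    r=R.T@np.linalg.inv(K)@np.array([*uv,1.]);c=-R.T@t
    return c+r*(z-c[2])/r[2]
hsv=cv2.cvtColor(img,cv2.COLOR_BGR2HSV)
m=np.zeros(img.shape[:2],bool);m[250:325,335:450]=1
blue=m&(hsv[...,0]>95)&(hsv[...,0]<125)&(hsv[...,1]>150)&(hsv[...,2]>80)
p=np.argwhere(blue)[:,::-1]
W=np.array([plane(q,14)[:2] for q in p]).astype(np.float32)
(c,s,a)=cv2.minAreaRect(W);print("rect",c,s,a, cv2.boxPoints((c,s,a)))
red=m&((hsv[...,0]<8)|(hsv[...,0]>172))&(hsv[...,1]>150)
p=np.argwhere(red)
w=[]
for v,u in p:
    z=Z[v,u]
    if z>0: w.append(R.T@(np.linalg.inv(K)@np.array([u,v,1.])*z-t))
w=np.array(w);print("red",np.median(w,0),w.min(0),w.max(0))
A=np.c_[w[:,:2],np.ones(len(w))];print("slope",np.linalg.lstsq(A,w[:,2],rcond=None)[0])
# others near
for n,uv,z in(("tape",(482,286),18),("cap",(309,319),24),("bottle",(312,225),44),("timer",(164,206),22)):print(n,plane(uv,z))
# planar FK fit
import scipy.optimize as so
q=[];y=[]
down=np.array(sensors.get_orientation());p0=np.array(sensors.get_tool_pos())
u=p0[:2]/np.linalg.norm(p0[:2])
for r in(420,500,600,700,800,880):
  for z in(150,300,450,600):
    s=arm.ik([u[0]*r,u[1]*r,z],down)
    if s is not None and abs(s[2])<.2 and abs(s[4])<.2:q.append(s);y.append((r,z))
q=np.array(q);y=np.array(y);print(len(q))
def fk(P,q):
    a=q[:,1];b=a+q[:,3];e=b+q[:,5];h,L1,o1,L2,o2,L3=P
    return np.c_[L1*np.sin(a)+o1*np.cos(a)+L2*np.sin(b)+o2*np.cos(b)+L3*np.sin(e), h+L1*np.cos(a)-o1*np.sin(a)+L2*np.cos(b)-o2*np.sin(b)]
f=so.least_squares(lambda P:(fk(P,q)-y).ravel(),[100,400,0,400,0,0]);print(f.x,f.cost)
for Q in([0,-.3,0,2.4,0,1.04,0],[0,0,0,2.4,0,.74,0]):print(fk(f.x,np.array([Q])))
print(sensors.get_joint_positions())
```

```text
rect (463.6065368652344, -364.7369079589844) (109.43303680419922, 200.31382751464844) 7.153796672821045 [[ 396.84308 -272.1737 ]
 [ 421.78882 -470.92816]
 [ 530.37    -457.3001 ]
 [ 505.42426 -258.54565]]
red [ 458.24343639 -321.77866363   84.67238166] [ 420.61855399 -363.12110524    7.61163268] [ 497.09784823 -273.43347727   96.89505594]
slope [-4.94547171e-02  1.53624222e-01  1.55716756e+02]
tape [ 458.7595555  -570.46394462   18.        ]
cap [ 390.12825195 -170.15840245   24.        ]
bottle [ 602.48016498 -179.87879174   44.        ]
timer [655.00469088 163.3866342   22.        ]
22
[ 6.54870749e+01  5.20958256e+02 -2.67754754e-01  4.72740320e+02
  4.00152758e-01 -1.29984357e+02] 0.17389078374383932
[[253.45534885 324.09185503]]
[[318.54883496 237.57930197]]
[-1.35399149  0.46829523 -0.01159924  1.60354934  0.00598175  1.07141511
 -0.05628847]
```

```bash
cat > h.py <<'E'
import numpy as np
from station import *
C=np.array([463.6,-364.7]); X=np.array([.9922,.1246]); Y=np.array([-.1246,.9922])
# tool: z down, y along stand x
RT=np.column_stack([[*(-Y),0],[*X,0],[0,0,-1.]])
def P(y,z,tip,x=0): return [*(C+X*x+Y*y),z+tip]
def st(): print("t %.2f"%sensors.get_t(),np.round(sensors.get_tool_pos(),1),"F",np.round(sensors.get_wrist_force(),2))
E
python3 - <<'E'
from h import *
print(np.linalg.det(RT))
j=[-1.354,-.3,0,2.4,0,1.04,-.056]
arm.move_j(j);st()
j[0]=.55; arm.move_j(j);st()
eoat.move_gripper(0)
arm.movep([600,-365,200],RT);st();print(sensors.get_joint_positions())
arm.line_to([600,-365,105],speed=120);st()
print(arm.line_to([600,-365,60],speed=20,f_stop=4));st()
arm.line_to([600,-365,230],speed=150);st()
arm.movep(P(60,170,80),RT);st()
import cv2
cv2.imwrite("pics/s1.png",capture("scene")["pixels"][230:430,180:440].repeat(3,0).repeat(3,1)[:600,:780])
E
```

```text
-0.9999859999999999
t 1.57 [ 87.6 242.3 324.8] F [-0.55  0.08  0.66]
t 3.57 [ 199.7 -161.2  324.2] F [ 0.45 -0.08  0.48]Traceback (most recent call last):
  File "<stdin>", line 7, in <module>
  File "scipy/spatial/transform/_rotation.pyx", line 1143, in scipy.spatial.transform._rotation.Rotation.from_matrix
ValueError: Non-positive determinant (left-handed or null coordinate frame) in rotation matrix 0: [[ 0.1246  0.9922  0.    ]
 [-0.9922  0.1246  0.    ]
 [ 0.      0.     -1.    ]].
```

```bash
sed -i 's/\[\*(-Y),0\]/[*Y,0]/' h.py
python3 - <<'E'
from h import *
arm.movep([600,-365,200],RT);st();print(sensors.get_joint_positions())
arm.line_to([600,-365,105],speed=120);st()
print(arm.line_to([600,-365,60],speed=20,f_stop=4));st()
arm.line_to([600,-365,230],speed=150);st()
arm.movep(P(60,170,80),RT);st()
import cv2
cv2.imwrite("pics/s1.png",capture("scene")["pixels"][230:430,180:440].repeat(3,0).repeat(3,1)[:600,:780])
E
```

```text
t 6.03 [ 599.8 -365.1  201.1] F [-0.79  0.27 -0.08]
[ 0.52466776  0.65844646 -0.03799671  1.53673032  0.02878042  0.94584923
  0.60226031]
t 6.97 [ 600.6 -365.3  105.8] F [-0.55  0.05 -0.22]
True
t 8.47 [ 600.  -365.    72.8] F [-0.59 -0.01  4.94]
t 9.68 [ 599.5 -364.7  228.7] F [-0.17 -0.29  0.09]
t 10.35 [ 456.3 -305.3  250. ] F [ 0.05  0.45 -0.17]
```

View pics/s1.png

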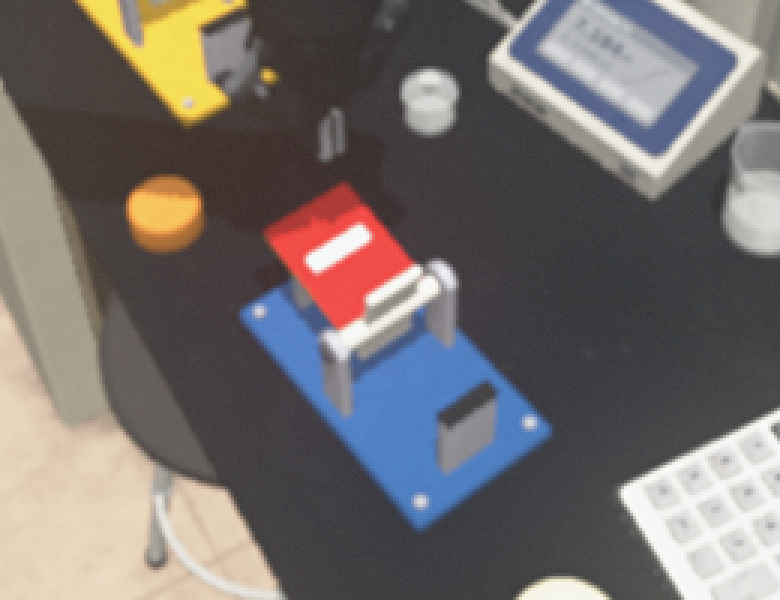

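```bash
cat >> h.py <<'E'
T=73;t=11
def go(y,z,v=100,f=None,x=0):
    r=arm.line_to(P(y,z,T,x),speed=v,attitude=RT,f_stop=f)
    if r: print("STOP at",y,z);st()
    return r
E
python3 - <<'E'
from h import *
import cv2
go(26,130);go(26,107,60,8)
for a in (.2,.5,.75,.95,1.08):
    if go(-33*np.sin(a)+3*np.cos(a)+t,75+33*np.cos(a)+1.5,45,15):break
    st()
go(-18,190,150);st()
cv2.imwrite("pics/s2.png",capture("scene")["pixels"][230:430,180:440].repeat(3,0).repeat(3,1)[:600,:780])
E
```

```text
t 12.23 [ 462.6 -357.6  181.8] F [ 0.36 -0.43  0.41]
t 12.61 [ 463.7 -367.2  178.2] F [ 0.94 -0.21 -0.08]
t 12.95 [ 464.5 -374.4  173.3] F [ 0.52  0.54 -0.23]
t 13.25 [ 465.2 -379.1  168.4] F [ 0.85 -0.08 -0.09]
t 13.50 [ 465.6 -381.4  164.8] F [-0.13 -1.32  0.5 ]
t 14.30 [ 465.4 -382.2  262.2] F [-0.08 -0.76 -0.2 ]
```

View pics/s2.png

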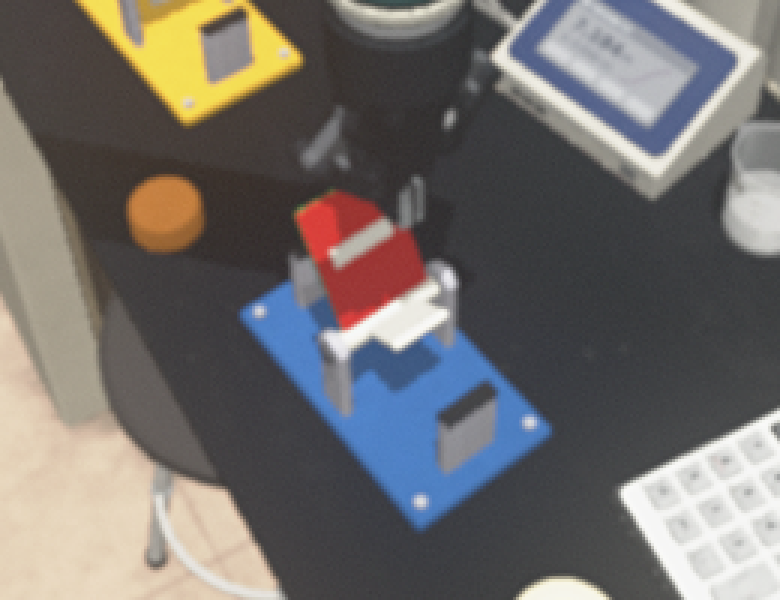

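Run:
```python
from h import *
import cv2
ok=not(go(95,190,150) or go(95,122,120,8) or go(-30,122,70,15)); st()
if ok:
    ok=not(go(-50,112,60,15) or go(-62,97,60,15)); st()
    if ok: print(go(-66,70,30,7)); st()
    go(-66,160,120)
st()
cv2.imwrite("pics/s3.png",capture("scene")["pixels"][230:430,180:440].repeat(3,0).repeat(3,1)[:600,:780])
```

```text
STOP at -30 122
t 16.90 [ 459.4 -327.   196.2] F [-0.71  0.76  5.85]
t 16.90 [ 459.4 -327.   196.2] F [-0.71  0.76  5.85]
t 16.90 [ 459.4 -327.   196.2] F [-0.71  0.76  5.85]
```

View pics/s3.png

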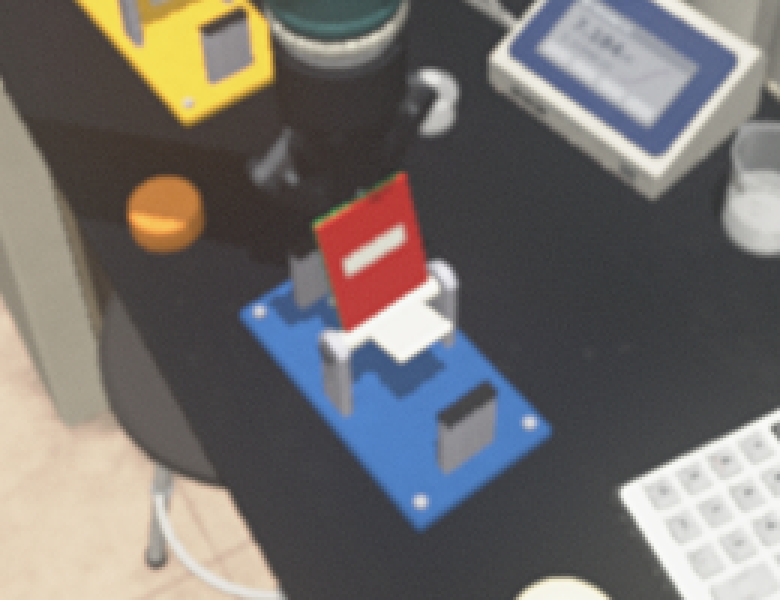

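Run:
```python
from h import *
import cv2
go(62,123,80);go(62,143,80);st()
ok=not go(-20,143,60,15); st()
if ok:
    for a in (2.15,2.35,2.55,2.75):
        if go(75*np.cos(a)+t,75+75*np.sin(a)+4,60,15): ok=False;break
    st()
    if ok: print(go(-64,70,30,7)); st()
    go(-64,160,120)
st()
cv2.imwrite("pics/s4.png",capture("scene")["pixels"][230:430,180:440].repeat(3,0).repeat(3,1)[:600,:780])
```

```text
t 17.77 [ 456.1 -303.6  216.7] F [-1.18  0.21  1.16]
t 19.28 [ 466.2 -384.4  216.1] F [-0.23 -0.79  0.35]
t 20.80 [ 470.6 -422.6  180. ] F [-0.16 -0.39 -1.1 ]
STOP at -64 70
t 21.75 [ 471.5 -426.9  150.6] F [-0.48  0.94  7.07]
True
t 21.75 [ 471.5 -426.9  150.6] F [-0.48  0.94  7.07]
t 22.59 [ 471.2 -427.8  232.1] F [-0.35  0.55  0.3 ]
```

View pics/s4.png

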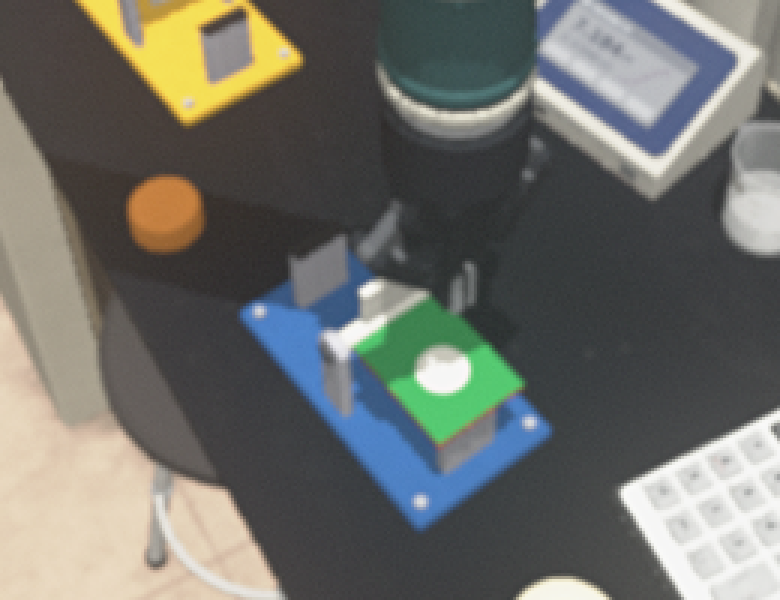

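Run:
```python
from h import *
go(-75,90,120);go(-75,70,25,14)
go(-75,170,150);arm.wait(.3);st()
workorder.sign_off()
```

```text
STOP at -75 70
t 23.97 [ 473.1 -439.2  150.4] F [-2.6   2.21  8.37]
t 25.04 [ 472.8 -438.9  242.1] F [ 0.26  0.37 -0.09]
the job is handed in; nothing more can be done
```

The blue stand's flag is pushed over and pressed flat on its far rest, green face up. I didn't touch the yellow stand or the other bench items, the arm is clear, and the job was handed in at about 25 s; no verdict was shown.

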